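Hold the test fixture's sprung lid open for a board change

ROBOT

A 6-joint arm with a two-finger parallel gripper is mounted at the origin on a cart in front of the work surface, level with it; the furniture and walls round the work are solid. World frame = base frame: x ahead of the robot, y to its left, z up, the work surface at z = 0. Lengths are in m, angles in rad, forces in N, time in s.
With the tool pointing down it reaches from about 0.35 to 0.85 m from the base axis. Payload 8.1 kg.
Tool frame: the origin (TCP) lies between the finger pads; the fingertips stand 11 mm ahead of it and the grasp point (between the pads) lies 8 mm behind it (robot.tips_ahead is the distance from the TCP to the fingertips, in m); z points along the fingers, y is the line along which they close (so a half turn about z gives the same grasp; the last joint's range is limited). The gripper opens to 93 mm and grips with 3 to 60 N. Pads are 15 mm wide; open, the fingers measure 128 mm over their backs; the gripper's body (75 mm by 188 mm) begins 65 mm behind the grasp point.
Start: joints at [-1.283, 0.13, 1.488, -0, 1.523, -0.085], TCP at [0.219, -0.559, 0.2] pointing down, gripper open.
Joint ranges: [-2.96, 2.96], [-0.89, 2.26], [0.02, 2.5], [-1.34, 4.48], [0, 2.73], [-2.66, 2.66]. Speed limits (rad/s): [2.39, 2.39, 2.79, 3.14, 3.14, 3.14].

INTERFACE

Orientations are given as a rotation vector (axis times angle).
In Python, from plant import robot gives the robot as it stands. The module is installed in compiled form; this text tells all that it offers.
- The arm moves only by the tool move_arm, never from a script. Its argument "deltas" is one flat list of numbers, 7 for each row, row after row: the shift along the tool's x, y, z in m, then the turn, a rotation vector about the tool's x, y, z in rad, then the opening, from 0 (shut) to 1 (fully open). A call has 1 to 12 rows; each row is the pose to reach, as a shift and turn from the pose commanded when the call began, along the tool's axes at that moment; what a row does not reach only later rows make up. A row lasts 1/8 s, in which the tool goes at most 62.5 mm and 10.7 degrees, less where a joint would pass 70% of its speed; a pose out of reach is approached as far as the arm can. A call with a gripper value outside its range is refused whole. The fingers move at their own pace and stop on an object; "squeeze" is the grip in N (left out, the last holds). Time passes only in rows, so rows that repeat a pose let the fingers close. It gives the time, the measured TCP pose, the force, the opening and the grip force at its end, in the units of the state.
- robot.read_state(): the state, without advancing time (a new reading comes with each control period).
- robot.read_camera(name): name is "scene" or "top"; returns (picture, depth): 420x560x3 uint8, red, green, blue; 420x560 float32, m along the optical axis (not along the pixel's ray), 0 where there is no reading.
- robot.camera_model(name): a dict with "K" (3x3 intrinsics, pixels), "R" (3x3) and "t" (3): a world point X has camera coordinates R X + t. Camera axes: x right, y down, z forward; pixel columns grow to the right and rows downward; lengths in m; the calibration is good to about 2 mm. A picture is of the moment at which its call begins. camera_model takes no time and is no camera call.
- robot.close_job(): hands the job in; it is judged then, once.
Trained networks look in the newest picture that a camera, given by its name, has taken for a name from the list of things; names that differ only in an ending like _2 or _b are one class to them, and where a whole thing is asked for, a point or a joint stands for the part that bears it (a point fixed in the world has none). Each returns a list of dicts, best first, with "confidence" (0 to 1); they miss things now and then, are a little off and sometimes report something else, mostly with a low value. They report only what shows in the picture. A call takes as long as a camera call. They do not tell look-alikes from the thing itself.
- robot.recognise(camera, label): "uv" ([column, row] in pixels, amid what is visible of it).
The state is a dict: "t": time; "q": joint angles; "dq": joint speeds; "joint_torque": joint torques, N m; "tool_pos": TCP position; "orientation": TCP orientation; "force": force on the tool from outside, world axes, zero at the start; "wrist_torque": the same for the moment, N m; "opening": finger opening in m; "gripper_force": force on a finger pad.
Only numpy, scipy, OpenCV 4.12 (cv2) and the standard library are available. Lean on these libraries where they do the work, as an engineer would, in place of code of your own. Each camera call takes 0.05 s, during which the arm holds its last target. There are 200 camera calls.

TASK

Somebody has stood the reel of solder on the clear lid of the board test fixture: take it off and set it down flat on the free bench top, without dropping it. Then lift the lid to 50 degrees open and hold it there for me while I change the board: it is sprung and drops shut when let go, and the bottle close behind leaves no room to lay it back. Finish still holding the lid steady at that angle, and leave the other things on the bench where they are.

Things in the scene. Friction and masses are not known exactly. Their poses are not given: they have to be found in the camera images.
- fixture: Board test fixture, fixed to the bench: grey case 180 (x) x 170 (y) mm with a clear hinged lid on top. Origin: centre of its underside, on the bench. x points from its front (aluminium panel with switch and sockets) back to the hinge, z up. The shut lid's top is level, 74 mm above the bench. To its right a laptop covers the bench beyond the line (0.48, -0.41) to (0.66, -0.10) m.
- lid (a joint): Opening angle of the lid, rad: 0 shut, grows as the front edge rises, 50 degrees = 0.873, stop 1.9. Aluminium frame with a clear pane flush with its top, 160 mm wide, 14 mm thick, reaching 173 mm forward of the hinge line. Weight and a spring push it shut: holding it at the knob takes 2 to 3 N square to the lid at any angle to 60 degrees. No catch.
- lid_knob (a point): Middle of the black round knob at the lid's front: a cylinder 24 mm across, 26 mm tall on a 13 mm stem, square to the lid. On its axis, 30 mm above the lid's top face, 153 mm forward of the hinge line; with the lid shut at (-67, 0, 104) mm in the fixture's frame. It can turn between two finger pads that pinch it from left and right (along the hinge line).
- lid_hinge (a point): Middle of the lid's hinge line, fixed on the fixture at (86, 0, 67) mm in its frame; the hinge line runs along the fixture's y axis.
- solder_reel: Reel of solder with two blue flanges, 56 mm across and 32 mm tall, 0.25 kg, standing flat on the lid at the start. Origin: centre of its underside, z up along the reel's axis.
- solvent_bottle: White squeeze bottle with a red nozzle, 51 mm across, 142 mm tall, standing close behind the fixture. Origin: centre of its underside. To be left alone.
- pliers: Flat-nose pliers, 119 (x) x 33 x 10 mm, lying on the bench left of the fixture. Origin: centre of the underside. To be left alone.
- flux_tin: Flat round tin, 57 mm across, 21 mm tall, on the bench right of the fixture. Origin: centre of its underside. To be left alone.
- spare_board: Small green circuit board, 45 x 70 (y) x 11 mm, on the green cutting mat (2.8 mm thick, covers the bench to the left from y = 0.35 m on). Origin: centre of its underside. To be left alone.
- calliper: Digital calliper, 70 x 205 (y) x 14 mm, lying on the cutting mat. Origin: centre of its underside. To be left alone.
- marker: Red marker pen, 13 x 136 (y) x 15 mm, lying on the cutting mat. Origin: centre of its underside. To be left alone.
- mouse: Computer mouse, 104 (x) x 60 x 35 mm, on its pad at the far right. Origin: centre of its underside. To be left alone.
There are look-alikes about, which are no part of the job. What is shaped like the solder_reel but black or orange is not meant.

How it is judged:
By the outcome, as a careful person would: the job done as asked, in the order asked, and still so for the second after the job is handed in, while the arm keeps its last pose, push and grip.
It also fails if it takes over 54 s, if anything falls off the work surface, if the arm or the gripper's body presses on something with over 40 N, if the wrist force passes 120 N, or if a joint passes its speed limit or range.

## Working session

There is one attempt and no reset: what is moved stays moved. The work goes in short steps, Python scripts to look and compute and a tool call to move; the robot and the scene stay as the last step left them, time stands still between calls to the robot, and variables do not carry over. Pictures are saved under pics/ and viewed, at most 10 in all, crops included, and the job is handed in when it is done.

Besides the shell and the picture viewer there is one more tool, called after ">>>" as name(argument=value, ...) on one line, values as JSON. move_arm: Moves the arm, as the interface text tells. Its arguments: {"type":"object","properties":{"deltas":{"type":"array","items":{"type":"number"}},"squeeze":{"type":"number"}},"required":["deltas"]}

```bash
mkdir -p pics
cat > h.py <<'E'
import numpy as np, cv2
from plant import robot
from scipy.spatial.transform import Rotation as Rn
def px2w(cam,u,v,z):
    m=robot.camera_model(cam);K,R,t=map(np.array,(m["K"],m["R"],m["t"]))
    d=R.T@np.linalg.solve(K,[u,v,1.]);c=-R.T@t
    return c+d*(z-c[2])/d[2]
def cloud(cam,dep):
    m=robot.camera_model(cam);K,R,t=map(np.array,(m["K"],m["R"],m["t"]))
    v,u=np.indices(dep.shape);P=np.stack([u,v,np.ones_like(u)],-1)@np.linalg.inv(K).T*dep[...,None]
    return (P-t)@R
def w2px(cam,X):
    m=robot.camera_model(cam);p=np.array(m["K"])@(np.array(m["R"])@X+np.array(m["t"]));return p[:2]/p[2]
def save(n,im): cv2.imwrite('pics/'+n,im[...,::-1])
E
python3 - <<'E'
from h import *
for c in("top","scene"):
    im,d=robot.read_camera(c);save(c+'0.png',im);np.savez(c+'0.npz',im=im,d=d)
    m=robot.camera_model(c);print(c,-np.array(m["R"]).T@m["t"])
P=cloud("top",np.load('top0.npz')['d'])
for l in["solder_reel","lid_knob","lid","fixture","solvent_bottle","flux_tin","pliers"]:
    for r in robot.recognise("top",l):
        u,v=map(int,r["uv"]);print(l,r["uv"],round(r["confidence"],2),P[v,u].round(3))
s=robot.read_state();print(s['tool_pos'],s['orientation'],s['opening'])
E
```

```text
top [-0.2592431   0.48471127  1.42827343]
scene [-0.0342844   1.1262597   0.75793705]
solder_reel [258.0, 278.8] 0.78 [0.422 0.181 0.034]
solder_reel [291.0, 265.7] 0.77 [0.411 0.053 0.038]
solder_reel [261.0, 221.5] 0.67 [0.592 0.081 0.104]
solder_reel [215.7, 233.3] 0.62 [0.671 0.239 0.03 ]
solder_reel [233.7, 254.7] 0.6 [ 0.575  0.21  -0.004]
lid_knob [265.0, 228.5] 0.88 [0.574 0.074 0.077]
lid_knob [304.0, 226.4] 0.69 [ 0.548 -0.081  0.019]
lid [265.0, 225.0] 0.78 [0.592 0.065 0.068]
fixture [266.5, 229.4] 0.87 [0.571 0.072 0.072]
solvent_bottle [247.2, 201.1] 0.6 [0.721 0.077 0.074]
solvent_bottle [300.0, 227.3] 0.54 [ 0.549 -0.064  0.022]
solvent_bottle [261.6, 223.8] 0.41 [0.584 0.085 0.104]
flux_tin [300.6, 225.7] 0.72 [ 0.559 -0.07   0.019]
pliers [232.4, 253.0] 0.42 [ 0.58   0.212 -0.004]
[ 0.21855438 -0.55871733  0.19994906] [-3.08698175e+00 -5.82222056e-01  2.01722045e-05] 0.09288921573231898
```

View pics/top0.png

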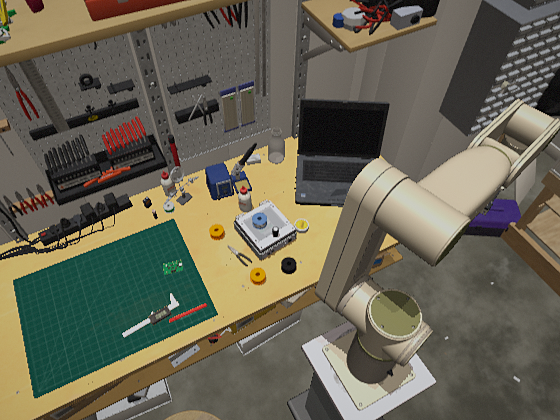

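View pics/scene0.png

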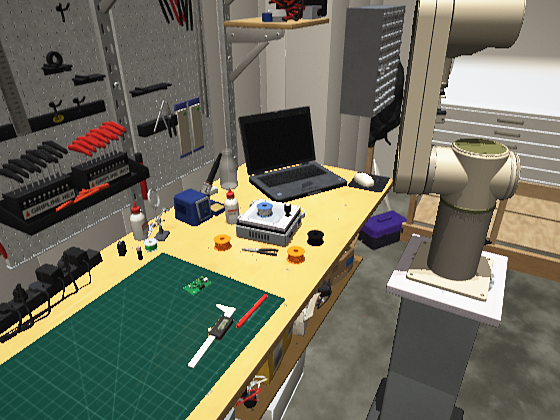

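The top view shows the blue reel at about (260,220) on the lid, the black knob at (276,233), and orange and black look-alike reels on the bench at (258,276), (217,231) and (289,265). Next I'll measure precisely.

Run:
```python
from h import *
for c,box in(("top",(200,180,320,300)),("scene",(200,170,340,275))):
    f=np.load(c+'0.npz');im,d=f['im'],f['d'];P=cloud(c,d)
    x0,y0,x1,y1=box
    save(c+'crop.png',cv2.resize(im[y0:y1,x0:x1],None,fx=5,fy=5,interpolation=cv2.INTER_CUBIC)[:600,:800])
    I=im.astype(int);m=np.zeros(d.shape,bool);m[y0:y1,x0:x1]=1
    near=m&(P[...,0]>.4)&(P[...,0]<.75)&(P[...,1]>-.08)&(P[...,1]<.2)
    blue=near&(I[...,2]>I[...,0]+40)&(P[...,2]>.06)&(P[...,2]<.13)
    top=blue&(P[...,2]>.1)
    for n,k in(("blue",blue),("bluetop",top)):
        Q=P[k];print(c,n,len(Q),Q.min(0).round(3),Q.max(0).round(3),Q.mean(0).round(3))
    kn=near&(I.max(-1)<70)&(P[...,2]>.09)&(P[...,2]<.13);Q=P[kn]
    print('knob',len(Q),Q.min(0).round(3),Q.max(0).round(3),Q.mean(0).round(3))
    lid=near&(abs(P[...,2]-.072)<.008);Q=P[lid]
    r=cv2.minAreaRect((Q[:,:2]*1000).astype(np.float32));print('lid',len(Q),r,Q[:,2].mean(),cv2.boxPoints(r).round(0).tolist())
f=np.load('top0.npz');print(robot.camera_model('top')['K'])
```

```text
top blue 150 [0.579 0.044 0.067] [0.658 0.111 0.113] [0.605 0.082 0.101]
top bluetop 125 [0.579 0.056 0.1  ] [0.63  0.111 0.113] [0.605 0.083 0.106]
knob 39 [0.517 0.047 0.09 ] [0.736 0.106 0.118] [0.554 0.066 0.106]
lid 1437 ((624.41357421875, 68.58197021484375), (241.49148559570312, 163.88375854492188), 6.814955234527588) 0.07292483688759765 [[495.0, 136.0], [514.0, -27.0], [754.0, 2.0], [735.0, 164.0]]
scene blue 123 [0.574 0.026 0.073] [0.627 0.11  0.112] [0.598 0.087 0.101]
scene bluetop 97 [0.576 0.059 0.101] [0.627 0.109 0.112] [0.599 0.085 0.107]
knob 47 [0.515 0.05  0.094] [0.734 0.078 0.117] [0.543 0.063 0.105]
lid 1093 ((628.927978515625, 69.46125793457031), (246.28042602539062, 166.49769592285156), 7.859851360321045) 0.07428380663344246 [[496.0, 135.0], [518.0, -30.0], [762.0, 4.0], [740.0, 169.0]]
[[443.05358201   0.         271.5590672 ]
 [  0.         443.05358201 215.0105604 ]
 [  0.           0.           1.        ]]
```

View pics/topcrop.png

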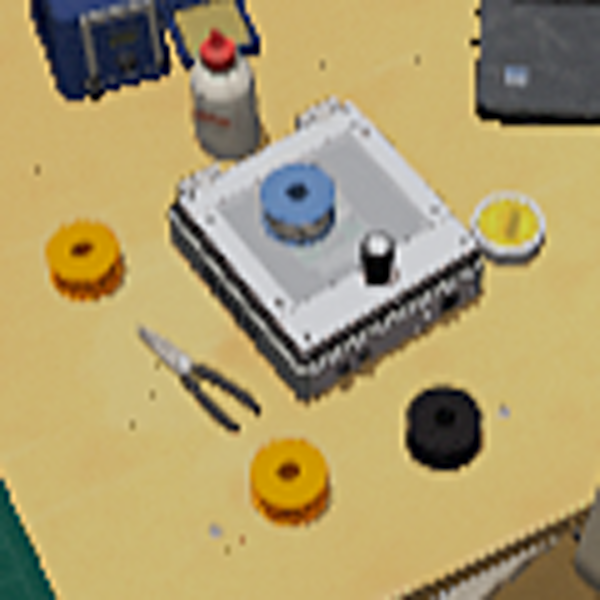

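View pics/scenecrop.png

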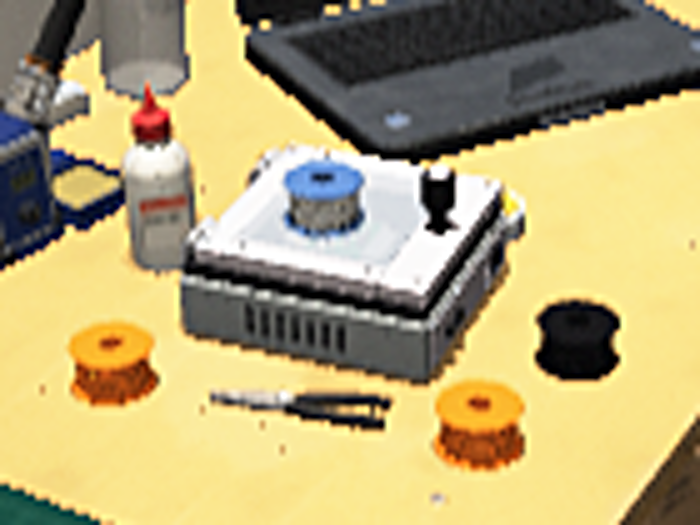

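Run:
```python
from h import *
f=np.load('top0.npz');P=cloud('top',f['d']);S=np.load('scene0.npz');PS=cloud('scene',S['d'])
for c,Q in(('top',P),('scene',PS)):
    q=Q[(abs(Q[...,2]-.074)<.006)&(Q[...,0]>.45)&(Q[...,0]<.705)&(Q[...,1]>-.06)&(Q[...,1]<.19)]
    r=cv2.minAreaRect((q[:,:2]*1000).astype(np.float32));print(c,r)
    I=(f if c=='top' else S)['im'].astype(int)
    k=(Q[...,0]>.5)&(Q[...,0]<.575)&(Q[...,1]>.02)&(Q[...,1]<.1)&(Q[...,2]>.095)&(Q[...,2]<.125)
    q=Q[k];print(' knob',len(q),q.min(0).round(4),q.max(0).round(4),q.mean(0).round(4))
    t=q[q[:,2]>.114];print(' ktop',len(t),t.mean(0).round(4) if len(t) else '')
    b=(Q[...,0]>.66)&(Q[...,0]<.8)&(Q[...,1]>.03)&(Q[...,1]<.15)&(Q[...,2]>.085)&(Q[...,2]<.16);q=Q[b];print(' bottle',q.min(0).round(3),q.max(0).round(3))
print(px2w('top',275.6,228.6,.117), px2w('scene',200+437/5,170+175/5,.117))
# free map: union of both clouds
A=np.concatenate([P.reshape(-1,3),PS.reshape(-1,3)]);
g=np.full((90,140),255,np.uint8);seen=np.zeros_like(g) # 5mm cells x .35.. .8 ; y -.35.. .35
ok=(A[:,0]>.35)&(A[:,0]<.8)&(A[:,1]>-.35)&(A[:,1]<.35);A=A[ok]
i=((A[:,0]-.35)/.005).astype(int);j=((A[:,1]+.35)/.005).astype(int)
bench=abs(A[:,2])<.008;seen[i[bench],j[bench]]=1
seen=cv2.morphologyEx(seen,cv2.MORPH_CLOSE,np.ones((5,5),np.uint8))
seen[i[~bench],j[~bench]]=0
D=cv2.distanceTransform(cv2.copyMakeBorder(seen,1,1,1,1,cv2.BORDER_CONSTANT),cv2.DIST_L2,5)[1:-1,1:-1]*5
for _ in range(6):
    a,b=np.unravel_index(D.argmax(),D.shape);print('free',.35+a*.005,-.35+b*.005,D[a,b]);cv2.circle(D,(int(b),int(a)),10,0,-1)
```

```text
top ((595.349853515625, 66.08773040771484), (181.812744140625, 162.8826141357422), 7.393863201141357)
 knob 49 [0.517  0.0468 0.095 ] [0.5409 0.0686 0.1216] [0.526  0.0583 0.1108]
 ktop 26 [0.5281 0.0576 0.1168]
 bottle [0.721 0.059 0.085] [0.759 0.103 0.143]
scene ((595.1000366210938, 64.85733032226562), (177.59902954101562, 166.5122528076172), 7.776098728179932)
 knob 57 [0.5151 0.0475 0.0953] [0.5365 0.0667 0.1204] [0.5254 0.0594 0.1096]
 ktop 23 [0.5265 0.0571 0.1173]
 bottle [0.72  0.056 0.085] [0.762 0.101 0.144]
[0.52920156 0.05388998 0.117     ] [0.52367765 0.06044893 0.117     ]
free 0.635 -0.07999999999999996 35.9845
free 0.7 -0.08999999999999997 32.9535
free 0.74 0.19500000000000006 30.984499
free 0.77 0.015000000000000013 26.968998
free 0.75 -0.12499999999999997 25.984499
free 0.75 0.29000000000000004 25.984499
```

Run:
```python
from h import *
A=np.concatenate([cloud(c,np.load(c+'0.npz')['d']).reshape(-1,3) for c in('top','scene')])
b=A[abs(A[:,2])<.006]
for y in np.arange(-.3,.36,.1):
    s=b[(abs(b[:,1]-y)<.03)&(b[:,0]>.2)];print('edge y',round(y,1),np.percentile(s[:,0],[0,1,3]).round(3),len(s))
from scipy.spatial import cKDTree
o=A[(A[:,2]>.009)&(A[:,2]<.3)&(A[:,0]>.3)&(A[:,0]<.85)&(abs(A[:,1])<.5)];T=cKDTree(o[:,:2]);TB=cKDTree(b[:,:2])
for x in np.arange(.36,.66,.03):
    print(round(x,2),[ (round(y,2),int(1000*T.query([x,y])[0]),int(1000*TB.query([x,y])[0])) for y in np.arange(-.27,.34,.03)])
```

```text
edge y -0.3 [0.324 0.326 0.329] 569
edge y -0.2 [0.324 0.328 0.341] 1262
edge y -0.1 [0.325 0.33  0.345] 2073
edge y 0.0 [0.325 0.327 0.332] 1512
edge y 0.1 [0.325 0.327 0.331] 1658
edge y 0.2 [0.325 0.328 0.337] 3546
edge y 0.3 [0.325 0.328 0.338] 4265
0.36 [(np.float64(-0.27), 136, 1), (np.float64(-0.24), 166, 5), (np.float64(-0.21), 196, 3), (np.float64(-0.18), 194, 2), (np.float64(-0.15), 181, 2), (np.float64(-0.12), 156, 1), (np.float64(-0.09), 129, 1), (np.float64(-0.06), 103, 1), (np.float64(-0.03), 78, 2), (np.float64(0.0), 55, 1), (np.float64(0.03), 40, 1), (np.float64(0.06), 34, 1), (np.float64(0.09), 42, 2), (np.float64(0.12), 51, 1), (np.float64(0.15), 51, 2), (np.float64(0.18), 37, 1), (np.float64(0.21), 9, 1), (np.float64(0.24), 18, 0), (np.float64(0.27), 32, 1), (np.float64(0.3), 33, 1), (np.float64(0.33), 18, 0)]
0.39 [(np.float64(-0.27), 138, 4), (np.float64(-0.24), 156, 4), (np.float64(-0.21), 173, 3), (np.float64(-0.18), 168, 1), (np.float64(-0.15), 154, 1), (np.float64(-0.12), 142, 2), (np.float64(-0.09), 116, 1), (np.float64(-0.06), 90, 1), (np.float64(-0.03), 62
[... 4819 characters left out ...]
oat64(0.21), 22, 0), (np.float64(0.24), 5, 1), (np.float64(0.27), 5, 0), (np.float64(0.3), 26, 1), (np.float64(0.33), 19, 2)]
0.66 [(np.float64(-0.27), 1, 72), (np.float64(-0.24), 0, 58), (np.float64(-0.21), 3, 41), (np.float64(-0.18), 2, 30), (np.float64(-0.15), 1, 14), (np.float64(-0.12), 0, 2), (np.float64(-0.09), 18, 2), (np.float64(-0.06), 15, 0), (np.float64(-0.03), 22, 9), (np.float64(0.0), 1, 39), (np.float64(0.03), 0, 65), (np.float64(0.06), 1, 61), (np.float64(0.09), 0, 50), (np.float64(0.12), 0, 27), (np.float64(0.15), 0, 2), (np.float64(0.18), 18, 1), (np.float64(0.21), 3, 1), (np.float64(0.24), 0, 1), (np.float64(0.27), 14, 0), (np.float64(0.3), 21, 1), (np.float64(0.33), 9, 1)]
```

```bash
cat >> h.py <<'E'
def down(yawdeg): # tool x at yaw, z down
    return Rn.from_euler('z',yawdeg,degrees=True)*Rn.from_euler('x',180,degrees=True)
def plan(targets):
    s=robot.read_state();R0=Rn.from_rotvec(s['orientation']);p0=np.array(s['tool_pos'])
    print('t',round(s['t'],2),'pos',p0.round(4),'open',round(s['opening'],4),'F',np.round(s['force'],1),'q',np.round(s['q'],2))
    for p,y in targets:
        print(p,y,'->',R0.inv().apply(np.array(p)-p0).round(4),(R0.inv()*down(y)).as_rotvec().round(4))
E
python3 -c "
from h import *
plan([((.603,.084,.2),7.5),((.603,.084,.13),7.5),((.603,.084,.089),7.5)])"
```

```text
t 0.45 pos [ 0.2186 -0.5587  0.1999] open 0.0929 F [-0.2  0.4 -0.1] q [-1.28  0.13  1.49  0.    1.52 -0.09]
(0.603, 0.084, 0.2) 7.5 -> [ 0.5921 -0.4585  0.    ] [-2.000e-04  0.000e+00  2.419e-01]
(0.603, 0.084, 0.13) 7.5 -> [ 0.5921 -0.4585  0.07  ] [-2.000e-04  0.000e+00  2.419e-01]
(0.603, 0.084, 0.089) 7.5 -> [ 0.5921 -0.4585  0.111 ] [-2.000e-04  0.000e+00  2.419e-01]
```

>>> move_arm(deltas=[0.045, -0.035, -0.01, 0, 0, 0.02, 1, 0.09, -0.07, -0.02, 0, 0, 0.04, 1, 0.135, -0.105, -0.02, 0, 0, 0.06, 1, 0.18, -0.14, -0.02, 0, 0, 0.08, 1, 0.225, -0.175, -0.02, 0, 0, 0.1, 1, 0.27, -0.21, -0.02, 0, 0, 0.12, 1, 0.315, -0.245, -0.02, 0, 0, 0.14, 1, 0.36, -0.28, -0.02, 0, 0, 0.16, 1, 0.405, -0.315, -0.02, 0, 0, 0.18, 1, 0.45, -0.35, -0.02, 0, 0, 0.2, 1, 0.495, -0.384, -0.01, 0, 0, 0.22, 1, 0.54, -0.419, 0, 0, 0, 0.242, 1], squeeze=25)

```text
t: 1.95
tool_pos: [0.5699, 0.0299, 0.2002]
orientation: [3.135, 0.204, 0.002]
force: [-0.3, -0.7, 0.5]
opening: 0.0929
gripper_force: 0.0
```

```bash
python3 -c "
from h import *
plan([((.603,.084,.2),7.5),((.603,.084,.089),7.5)])"
```

```text
t 1.95 pos [0.5699 0.0299 0.2002] open 0.0929 F [-0.3 -0.7  0.5] q [-0.04  0.05  1.57 -0.    1.52  1.4 ]
(0.603, 0.084, 0.2) 7.5 -> [ 0.0399 -0.0494  0.0003] [ 0.0004 -0.0012 -0.0007]
(0.603, 0.084, 0.089) 7.5 -> [ 0.0397 -0.0494  0.1113] [ 0.0004 -0.0012 -0.0007]
```

>>> move_arm(deltas=[0.02, -0.025, 0, 0, 0, 0, 1, 0.04, -0.049, 0, 0, 0, 0, 1, 0.04, -0.049, 0.03, 0, 0, 0, 1, 0.04, -0.049, 0.06, 0, 0, 0, 1, 0.04, -0.049, 0.085, 0, 0, 0, 1, 0.04, -0.049, 0.1, 0, 0, 0, 1, 0.04, -0.049, 0.11, 0, 0, 0, 1, 0.04, -0.049, 0.11, 0, 0, 0, 1])

```text
t: 2.95
tool_pos: [0.6019, 0.0819, 0.0898]
orientation: [-3.135, -0.205, 0.001]
force: [-0.3, -0.0, 0.1]
opening: 0.0932
gripper_force: 0.0
```

```bash
python3 -c "
from h import *
plan([((.603,.084,.089),7.5)])
im,d=robot.read_camera('scene');save('s1.png',cv2.resize(im[150:290,190:350],None,fx=5,fy=4.25,interpolation=cv2.INTER_CUBIC))"
```

```text
t 2.95 pos [0.6019 0.0819 0.0898] open 0.0932 F [-0.3 -0.   0.1] q [ 0.05  0.23  1.59 -0.    1.33  1.49]
(0.603, 0.084, 0.089) 7.5 -> [ 0.0013 -0.002   0.0008] [-0.      0.0006 -0.0002]
```

View pics/s1.png

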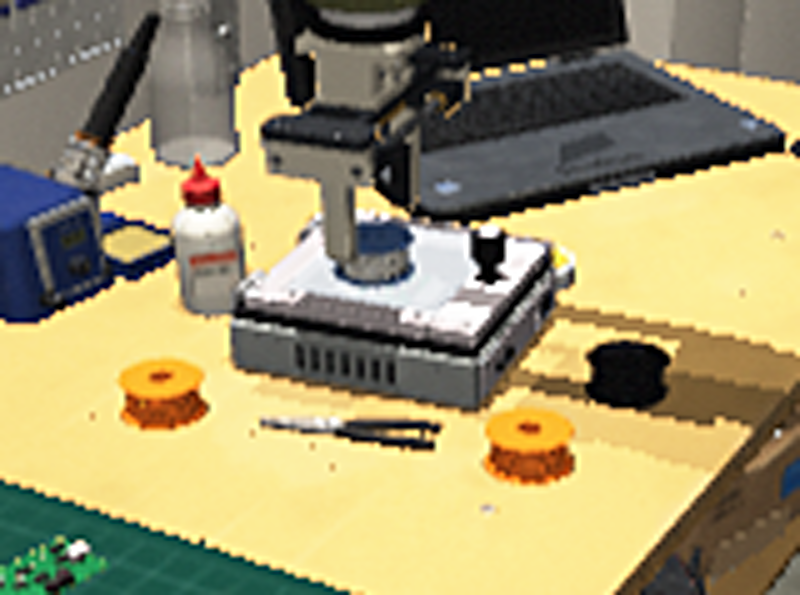

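The fingers straddle the blue reel at about (375,250), clear of the knob at (490,250) and the bottle. I'll close and lift slightly.

>>> move_arm(deltas=[0.001, -0.002, 0, 0, 0, 0, 0.6, 0.001, -0.002, 0, 0, 0, 0, 0.4, 0.001, -0.002, 0, 0, 0, 0, 0.4, 0.001, -0.002, 0, 0, 0, 0, 0.4, 0.001, -0.002, 0, 0, 0, 0, 0.4, 0.001, -0.002, 0, 0, 0, 0, 0.4, 0.001, -0.002, -0.005, 0, 0, 0, 0.4, 0.001, -0.002, -0.015, 0, 0, 0, 0.4], squeeze=30)

```text
t: 4.0
tool_pos: [0.6025, 0.084, 0.1052]
orientation: [-3.135, -0.205, 0.001]
force: [0.4, 0.8, 0.1]
opening: 0.0372
gripper_force: 0.0
```

```bash
python3 -c "
from h import *
plan([((.603,.084,.19),7.5),((.43,-.17,.19),-15),((.43,-.17,.0155),-15)]);s=robot.read_state();print(s['gripper_force'])"
```

```text
t 4.0 pos [0.6025 0.084  0.1052] open 0.0372 F [0.4 0.8 0.1] q [0.05 0.22 1.57 0.   1.36 1.49]
(0.603, 0.084, 0.19) 7.5 -> [ 0.0004  0.     -0.0848] [-0.0001  0.0009 -0.0002]
(0.43, -0.17, 0.19) -15 -> [-0.2042  0.2293 -0.0847] [1.000e-04 9.000e-04 3.925e-01]
(0.43, -0.17, 0.0155) -15 -> [-0.2041  0.2293  0.0898] [1.000e-04 9.000e-04 3.925e-01]
0.0
```

```bash
python3 -c "
from h import *
im,d=robot.read_camera('scene');save('s2.png',cv2.resize(im[150:290,190:350],None,fx=5,fy=4.25,interpolation=cv2.INTER_CUBIC))
P=cloud('scene',d);I=im.astype(int);k=(I[...,2]>I[...,0]+40)&(P[...,0]>.5)&(P[...,0]<.7)&(P[...,1]>-.05)&(P[...,1]<.2);Q=P[k];print(len(Q),Q.min(0),Q.max(0))"
```

```text
82 [0.57206015 0.02317452 0.07361064] [0.62382148 0.10895136 0.11109479]
```

View pics/s2.png

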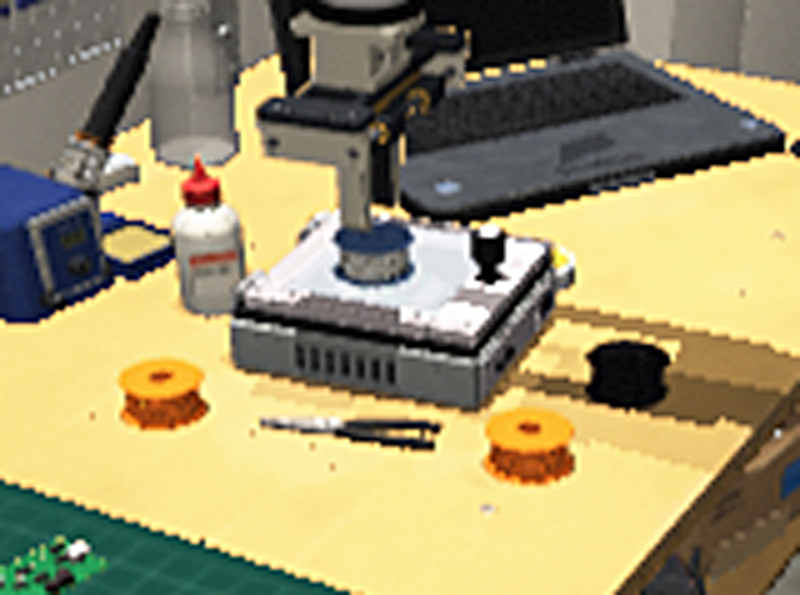

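The reel still stands on the lid, with its flange at about (375,240). The fingers closed without taking it. I'll check their geometry from depth.

Run:
```python
from h import *
s=robot.read_state();print(s['opening'],s['gripper_force'],s['tool_pos'])
for c in('scene','top'):
    im,d=robot.read_camera(c);P=cloud(c,d);I=im.astype(int)
    box=(abs(P[...,0]-.6)<.06)&(abs(P[...,1]-.084)<.09)&(P[...,2]>.08)&(P[...,2]<.2)
    blue=box&(I[...,2]>I[...,0]+30)
    Q=P[blue];print(c,'blue',len(Q),Q.min(0).round(3),Q.max(0).round(3),np.median(Q,0).round(3))
    nb=box&~blue
    for z in np.arange(.085,.16,.01):
        q=P[nb&(abs(P[...,2]-z)<.005)]
        if len(q):print(round(z,3),len(q),q.min(0).round(3),q.max(0).round(3),np.median(q,0).round(3))
    print([(r['uv'],round(r['confidence'],2)) for r in robot.recognise(c,'solder_reel')], w2px(c,np.array([.602,.084,.106])))
```

```text
0.03723230554787452 0.0 [0.60377014 0.08409857 0.10739456]
scene blue 82 [0.574 0.059 0.081] [0.622 0.11  0.11 ] [0.596 0.087 0.107]
0.085 38 [0.54  0.065 0.08 ] [0.621 0.141 0.09 ] [0.59  0.097 0.085]
0.095 34 [0.58  0.066 0.09 ] [0.617 0.105 0.1  ] [0.592 0.097 0.094]
0.105 28 [0.579 0.054 0.1  ] [0.627 0.105 0.109] [0.606 0.077 0.107]
0.115 1 [0.607 0.06  0.111] [0.607 0.06  0.111] [0.607 0.06  0.111]
0.125 6 [0.599 0.059 0.128] [0.614 0.108 0.13 ] [0.604 0.065 0.129]
0.135 25 [0.59  0.054 0.131] [0.613 0.118 0.14 ] [0.601 0.065 0.136]
0.145 34 [0.589 0.052 0.14 ] [0.613 0.121 0.15 ] [0.599 0.105 0.145]
0.155 35 [0.589 0.052 0.15 ] [0.612 0.117 0.159] [0.599 0.104 0.155]
[([263.4, 208.9], 0.71), ([223.3, 240.5], 0.67), ([294.1, 251.8], 0.56), ([262.5, 248.6], 0.24)] [263.61655319 205.53844262]
top blue 113 [0.579 0.057 0.082] [0.631 0.11  0.112] [0.603 0.078 0.106]
0.085 41 [ 0.543 -0.005  0.08 ] [0.646 0.144 0.089] [0.588 0.093 0.082]
0.095 11 [0.58  0.076 0.091] [0.611 0.107 0.097] [0.584 0.093 0.095]
0.105 16 [0.577 0.055 0.1  ] [0.632 0.11  0.109] [0.588 0.088 0.103]
0.115 1 [0.605 0.111 0.113] [0.605 0.111 0.113] [0.605 0.111 0.113]
0.125 5 [0.591 0.063 0.122] [0.614 0.112 0.13 ] [0.595 0.104 0.127]
0.135 19 [0.592 0.05  0.131] [0.61  0.119 0.14 ] [0.598 0.067 0.137]
0.145 13 [0.592 0.055 0.14 ] [0.612 0.118 0.148] [0.597 0.103 0.144]
0.155 20 [0.591 0.051 0.151] [0.61  0.121 0.159] [0.599 0.066 0.154]
[([269.2, 233.0], 0.7), ([258.5, 278.4], 0.66), ([215.1, 232.7], 0.61), ([290.8, 264.3], 0.6), ([261.6, 224.6], 0.5)] [259.02849956 218.95838157]
```

Run:
```python
from h import *
print(robot.tips_ahead)
im,d=robot.read_camera('scene');s=robot.read_state();print(s['t'],s['tool_pos'],s['orientation'],s['force'],s['q'],s['dq'])
P=cloud('scene',d)
for z in(.09,.096,.107,.13):
  for dy in(-.019,0,.019,.03):
    print(z,dy,w2px('scene',np.array([.602,.084+dy,z])).round(0),end=' ')
print()
for v in range(188,216,1): print(v,' '.join('%3d/%2d/%3d'%(1000*P[v,u,2],1000*P[v,u,1],im[v,u,2]-int(im[v,u,0])) for u in range(253,277,2)))
```

```text
0.011
4.3 [0.60278644 0.08400754 0.10498816] [-3.13486158e+00 -2.05220587e-01  1.25064562e-04] [-0.13957206  0.78018035  0.08231388] [5.42349414e-02 2.15059766e-01 1.56960678e+00 2.05497589e-05
 1.35700596e+00 1.49428545e+00] [ 0.0029834   0.00401085  0.00571323  0.00106255 -0.00190981  0.00030721]
0.09 -0.019 [267. 207.] 0.09 0 [264. 210.] 0.09 0.019 [261. 212.] 0.09 0.03 [259. 213.] 0.096 -0.019 [267. 206.] 0.096 0 [264. 208.] 0.096 0.019 [261. 211.] 0.096 0.03 [259. 212.] 0.107 -0.019 [266. 203.] 0.107 0 [264. 205.] 0.107 0.019 [261. 208.] 0.107 0.03 [259. 209.] 0.13 -0.019 [266. 197.] 0.13 0 [263. 199.] 0.13 0.019 [261. 202.] 0.13 0.03 [259. 203.] 
188  -1/-202/159 211/167/217 212/165/239 212/162/233 212/159/230 213/158/241 161/63/255 162/62/  4 161/57/235  28/-186/  9  30/-186/  7  25/-198/  7
189   4/-184/148   0/-194/138 183/121/235 182/115/235 213/167/233 178/103/239 159/66/  0 160/64/  1 159/60/235  26/-180/  7  28/-182/  9  30/-181/  9
190   0/-182/147   4/-180/151 178/118/231 179/117/236 182/118/234 175/104/237 155/66/  0 156/64/  0 155/58/234  31/-164/ 11  30/-169/ 10  26
[... 2967 characters left out ...]
101/246  96/99/243  93/92/242  92/87/245  83/69/ 11  75/54/  6  76/52/  7
212  74/92/  5  74/89/  6  80/94/ 24  86/99/250  90/102/244  90/99/247  89/94/245  89/92/245  86/83/245  83/76/ 10  77/62/  6  76/58/  6
213  75/99/  5  75/95/  5  78/97/ 43  84/102/249  86/103/245  86/100/246  86/97/244  85/91/244  84/86/242  77/73/ 20  74/65/  4  75/63/  6
214  75/104/  6  77/104/  6  76/99/ 44  79/100/  1  82/102/239  84/101/244  85/100/246  81/91/239  82/89/  4  77/78/ 55  76/74/  5  75/68/  9
215  77/113/  7  76/109/  5  78/108/ 25  78/106/ 35  78/102/ 12  81/103/252  81/101/254  77/91/255  78/90/ 34  76/83/ 53  76/80/  4  78/79/ 11<stdin>:9: RuntimeWarning: overflow encountered in scalar subtract
```

The depth images show the true fingertips at z of about 0.128, although the reported TCP is 0.105. The tool therefore stands about 33 mm higher than reported, while x and y agree. I'll open, go lower by measurement and check again.

>>> move_arm(deltas=[0, 0, -0.005, 0, 0, 0, 1, 0, 0, -0.005, 0, 0, 0, 1, 0, 0, -0.005, 0, 0, 0, 1, 0, 0, -0.005, 0, 0, 0, 1, 0, 0, -0.005, 0, 0, 0, 1, 0, 0, -0.005, 0, 0, 0, 1, 0, 0, 0.01, 0, 0, 0, 1, 0, 0, 0.025, 0, 0, 0, 1, 0, 0, 0.035, 0, 0, 0, 1, 0, 0, 0.04, 0, 0, 0, 1, 0, 0, 0.04, 0, 0, 0, 1])

```text
t: 5.68
tool_pos: [0.6025, 0.084, 0.0644]
orientation: [-3.135, -0.205, 0.001]
force: [0.5, 0.3, 0.8]
opening: 0.0928
gripper_force: 0.0
```

```bash
cat >> h.py <<'E'
def tipcheck(x,y,yaw,half,cams=('scene','top')):
    s=robot.read_state();print('tool',np.round(s['tool_pos'],4),'open',round(s['opening'],4),'F',np.round(s['force'],1),'gf',round(s['gripper_force'],1))
    for c in cams:
        im,d=robot.read_camera(c);Q=cloud(c,d);L=(Q-[x,y,0])@Rn.from_euler('z',yaw,degrees=True).as_matrix()
        for n,sg in(('L',1),('R',-1)):
            k=(abs(L[...,0])<.016)&(L[...,1]*sg>half-.004)&(L[...,1]*sg<half+.022)&(L[...,2]>.003)&(L[...,2]<.3)
            q=L[k];z=np.sort(q[:,2]);print(c,n,len(z),'z hist',np.histogram(z,np.arange(0,.26,.01))[0].tolist(), 'y',q[q[:,2]>.13][:,1].min().round(3) if (q[:,2]>.13).any() else '',q[q[:,2]>.13][:,1].max().round(3) if (q[:,2]>.13).any() else '')
E
python3 -c "
from h import *
tipcheck(.603,.084,7.5,.0465)"
```

```text
tool [0.6025 0.084  0.0644] open 0.0928 F [0.5 0.3 0.8] gf 0.0
scene L 342 z hist [6, 20, 18, 23, 25, 25, 23, 41, 2, 13, 15, 18, 19, 20, 16, 12, 0, 0, 0, 0, 15, 24, 1, 1, 2] y 0.043 0.068
scene R 134 z hist [0, 0, 0, 0, 0, 0, 0, 8, 0, 9, 18, 18, 15, 14, 13, 11, 9, 7, 3, 0, 6, 3, 0, 0, 0] y -0.067 -0.043
top L 155 z hist [2, 3, 4, 4, 9, 11, 14, 20, 3, 6, 11, 8, 4, 1, 0, 0, 0, 0, 0, 12, 17, 11, 2, 2, 2] y 0.043 0.068
top R 99 z hist [0, 0, 0, 0, 0, 0, 6, 21, 6, 8, 11, 10, 5, 8, 7, 3, 3, 6, 4, 1, 0, 0, 0, 0, 0] y -0.058 -0.044
```

The tips are now at about 0.087, inside the reel's height and consistent with the offset. I'll go down 6 mm more and close.

>>> move_arm(deltas=[0, 0, 0.004, 0, 0, 0, 1, 0, 0, 0.006, 0, 0, 0, 0.5, 0, 0, 0.006, 0, 0, 0, 0.4, 0, 0, 0.006, 0, 0, 0, 0.4, 0, 0, 0.006, 0, 0, 0, 0.4, 0, 0, 0.006, 0, 0, 0, 0.4, 0, 0, 0.006, 0, 0, 0, 0.4, 0, 0, 0.006, 0, 0, 0, 0.4], squeeze=30)

```text
t: 6.78
tool_pos: [0.6029, 0.084, 0.0591]
orientation: [3.135, 0.205, 0.0]
force: [0.3, -1.8, 1.1]
opening: 0.0524
gripper_force: 30.0
```

>>> move_arm(deltas=[0, 0, -0.004, 0, 0, 0, 0.4, 0, 0, -0.012, 0, 0, 0, 0.4, 0, 0, -0.03, 0, 0, 0, 0.4, 0, 0, -0.05, 0, 0, 0, 0.4, 0, 0, -0.07, 0, 0, 0, 0.4, 0, 0, -0.09, 0, 0, 0, 0.4, 0, 0, -0.1, 0, 0, 0, 0.4, 0, 0, -0.1, 0, 0, 0, 0.4])

```text
t: 7.78
tool_pos: [0.6035, 0.0841, 0.1602]
orientation: [-3.135, -0.205, -0.003]
force: [-0.6, 0.3, -3.3]
opening: 0.0521
gripper_force: 30.0
```

```bash
python3 -c "
from h import *
plan([((.43,-.17,.16),-15),((.43,-.17,.0155),-15)]);s=robot.read_state();print(s['gripper_force'])
for c in('scene','top'):
    im,d=robot.read_camera(c);P=cloud(c,d);I=im.astype(int);x,y,z=s['tool_pos']
    k=(I[...,2]>I[...,0]+25)&(abs(P[...,0]-x)<.05)&(abs(P[...,1]-y)<.05)&(P[...,2]>.09)&(P[...,2]<.23);Q=P[k];print(len(Q),Q.min(0).round(3),Q.max(0).round(3),np.median(Q,0).round(3))
    if c=='scene': save('s3.png',cv2.resize(im[120:270,190:350],None,fx=5,fy=4,interpolation=cv2.INTER_CUBIC))
"
```

```text
t 7.78 pos [0.6035 0.0841 0.1602] open 0.0521 F [-0.6  0.3 -3.3] q [0.05 0.17 1.51 0.   1.45 1.49]
(0.43, -0.17, 0.16) -15 -> [-2.052e-01  2.293e-01 -1.000e-04] [-3.000e-04 -1.900e-03  3.925e-01]
(0.43, -0.17, 0.0155) -15 -> [-0.2054  0.2293  0.1444] [-3.000e-04 -1.900e-03  3.925e-01]
29.99957082157275
51 [0.576 0.06  0.178] [0.614 0.106 0.21 ] [0.59  0.079 0.208]
115 [0.577 0.059 0.168] [0.622 0.108 0.212] [0.596 0.079 0.205]
```

View pics/s3.png

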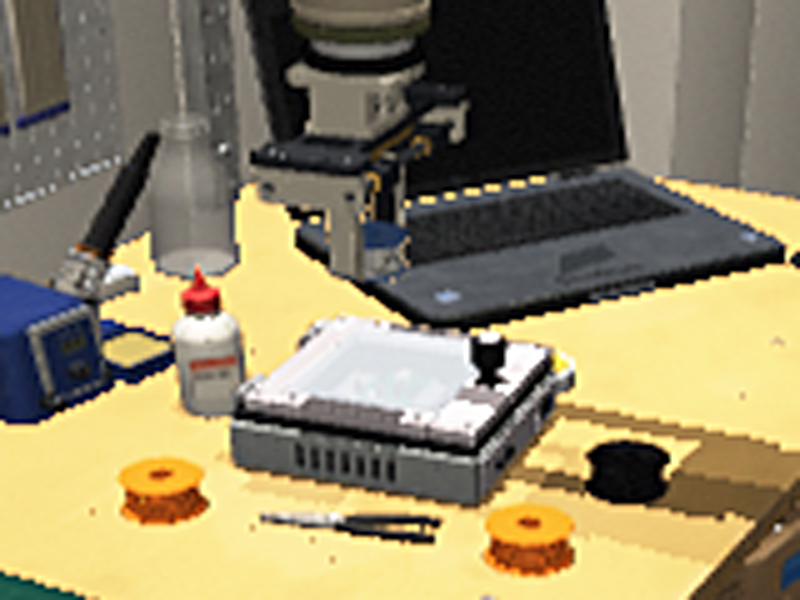

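The blue reel is held at (385,245), level and clear of the lid. I'll carry it to the free area at the front right.

>>> move_arm(deltas=[-0.01, 0.01, 0, 0, 0, 0.02, 0.4, -0.03, 0.035, 0, 0, 0, 0.06, 0.4, -0.06, 0.065, 0, 0, 0, 0.1, 0.4, -0.085, 0.095, 0, 0, 0, 0.16, 0.4, -0.11, 0.125, 0, 0, 0, 0.22, 0.4, -0.14, 0.155, 0.01, 0, 0, 0.28, 0.4, -0.165, 0.185, 0.03, 0, 0, 0.33, 0.4, -0.185, 0.21, 0.055, 0, 0, 0.37, 0.4, -0.2, 0.225, 0.085, 0, 0, 0.39, 0.4, -0.205, 0.229, 0.115, 0, 0, 0.392, 0.4, -0.205, 0.229, 0.14, 0, 0, 0.392, 0.4, -0.205, 0.229, 0.14, 0, 0, 0.392, 0.4])

```text
t: 9.38
tool_pos: [0.4263, -0.1688, 0.0164]
orientation: [-3.113, 0.411, 0.009]
force: [-0.2, 0.1, -2.8]
opening: 0.0522
gripper_force: 30.0
```

```bash
cat >> h.py <<'E'
def reel(cams=('scene','top')):
    s=robot.read_state();x,y,z=s['tool_pos'];print('tool',np.round(s['tool_pos'],4),np.round(s['force'],1),s['gripper_force'])
    for c in cams:
        im,d=robot.read_camera(c);P=cloud(c,d);I=im.astype(int)
        k=(I[...,2]>I[...,0]+25)&(abs(P[...,0]-x)<.05)&(abs(P[...,1]-y)<.05)&(P[...,2]>-.01)&(P[...,2]<z+.08);Q=P[k];print(c,len(Q),Q.min(0).round(3),Q.max(0).round(3),np.median(Q,0).round(3),np.percentile(Q[:,2],[60,75,90]).round(3))
E
python3 -c "
from h import *
reel();plan([((.43,-.17,-.013),-15)])"
```

```text
tool [ 0.4263 -0.1688  0.0164] [-0.2  0.1 -2.8] 29.999679477881607
scene 64 [ 0.398 -0.217  0.   ] [ 0.434 -0.139  0.068] [ 0.415 -0.168  0.064] [0.064 0.065 0.066]
top 4 [ 0.449 -0.186  0.06 ] [ 0.453 -0.174  0.069] [ 0.45  -0.178  0.065] [0.066 0.067 0.068]
t 9.47 pos [ 0.4291 -0.1698  0.0193] open 0.0523 F [ 0.1 -0.1 -2.8] q [-0.49 -0.08  2.04 -0.    1.17  1.34]
(0.43, -0.17, -0.013) -15 -> [ 0.0009 -0.0001  0.0323] [-0.      0.0005  0.0001]
```

>>> move_arm(deltas=[0, 0, 0.01, 0, 0, 0, 0.4, 0, 0, 0.02, 0, 0, 0, 0.4, 0, 0, 0.026, 0, 0, 0, 0.4, 0, 0, 0.028, 0, 0, 0, 0.4, 0, 0, 0.03, 0, 0, 0, 0.4, 0, 0, 0.03, 0, 0, 0, 0.4])

```text
t: 10.22
tool_pos: [0.4295, -0.1698, -0.0109]
orientation: [-3.115, 0.409, -0.0]
force: [0.4, -0.4, -1.7]
opening: 0.0521
gripper_force: 30.0
```

```bash
python3 -c "
from h import *
reel(('scene',))"
```

```text
tool [ 0.4295 -0.1698 -0.0109] [ 0.4 -0.4 -1.7] 29.999553116434274
scene 59 [ 0.402 -0.193  0.007] [ 0.44  -0.145  0.041] [ 0.418 -0.166  0.037] [0.037 0.038 0.039]
```

>>> move_arm(deltas=[0, 0, 0.001, 0, 0, 0, 0.4, 0, 0, 0.002, 0, 0, 0, 0.4, 0, 0, 0.003, 0, 0, 0, 0.4, 0, 0, 0.003, 0, 0, 0, 0.4])

```text
t: 10.78
tool_pos: [0.4293, -0.1697, -0.0141]
orientation: [-3.115, 0.409, 0.0]
force: [0.9, 0.5, -3.3]
opening: 0.0525
gripper_force: 30.0
```

>>> move_arm(deltas=[0, 0, 0.001, 0, 0, 0, 0.4, 0, 0, 0.0015, 0, 0, 0, 0.4, 0, 0, 0.0015, 0, 0, 0, 0.4])

```text
t: 11.15
tool_pos: [0.4297, -0.1699, -0.0146]
orientation: [3.115, -0.409, 0.0]
force: [-5.1, 3.5, 8.0]
opening: 0.0527
gripper_force: 30.0
```

The reel is touching the bench (force up). I'll release and rise.

>>> move_arm(deltas=[0, 0, -0.001, 0, 0, 0, 0.65, 0, 0, -0.001, 0, 0, 0, 0.75, 0, 0, -0.001, 0, 0, 0, 0.9, 0, 0, -0.001, 0, 0, 0, 1, 0, 0, -0.001, 0, 0, 0, 1, 0, 0, -0.01, 0, 0, 0, 1, 0, 0, -0.03, 0, 0, 0, 1, 0, 0, -0.06, 0, 0, 0, 1, 0, 0, -0.1, 0, 0, 0, 1, 0, 0, -0.14, 0, 0, 0, 1, 0, 0, -0.17, 0, 0, 0, 1, 0, 0, -0.17, 0, 0, 0, 1])

```text
t: 12.65
tool_pos: [0.4314, -0.1708, 0.1581]
orientation: [3.113, -0.409, 0.009]
force: [0.5, -0.4, -0.6]
opening: 0.0929
gripper_force: 0.0
```

Run:
```python
from h import *
for c in('scene','top'):
    im,d=robot.read_camera(c);np.savez(c+'1.npz',im=im,d=d);P=cloud(c,d);I=im.astype(int)
    k=(I[...,2]>I[...,0]+25)&(abs(P[...,0]-.43)<.06)&(abs(P[...,1]+.17)<.06)&(P[...,2]>.005)&(P[...,2]<.1);Q=P[k]
    t=Q[Q[:,2]>.024];print(c,'reel',len(Q),Q.min(0).round(3),Q.max(0).round(3),len(t),t.mean(0).round(3),t[:,2].std().round(4))
    L=P[(abs(P[...,2]-.074)<.006)&(P[...,0]>.45)&(P[...,0]<.705)&(P[...,1]>-.06)&(P[...,1]<.19)]
    print(cv2.minAreaRect((L[:,:2]*1000).astype(np.float32)))
    k=(P[...,0]>.5)&(P[...,0]<.575)&(P[...,1]>.02)&(P[...,1]<.1)&(P[...,2]>.095)&(P[...,2]<.125)
    q=P[k];t=q[q[:,2]>.112];print('knob',q.min(0).round(4),q.max(0).round(4),'top',len(t),t.mean(0).round(4))
plan([((.527,.0575,.14),7.5),((.527,.0575,.079),7.5)])
```

```text
scene reel 75 [ 0.402 -0.19   0.005] [ 0.45  -0.143  0.038] 72 [ 0.425 -0.166  0.034] 0.0026
((596.04541015625, 64.77757263183594), (180.5618896484375, 166.6358642578125), 8.435418128967285)
knob [0.5157 0.043  0.0957] [0.5372 0.0677 0.123 ] top 26 [0.5251 0.0585 0.1175]
top reel 135 [ 0.406 -0.194  0.005] [ 0.457 -0.14   0.04 ] 122 [ 0.431 -0.169  0.031] 0.0031
((597.3936767578125, 65.57754516601562), (180.96434020996094, 162.8599853515625), 7.647790908813477)
knob [0.5163 0.0464 0.0974] [0.5425 0.0676 0.1209] top 25 [0.5285 0.057  0.1163]
t 12.75 pos [ 0.4294 -0.1697  0.1544] open 0.093 F [-0.3 -0.1 -1.4] q [-0.49 -0.23  1.92  0.    1.45  1.34]
(0.527, 0.0575, 0.14) 7.5 -> [ 0.0356 -0.2447  0.0144] [ 1.000e-04 -3.000e-04 -3.921e-01]
(0.527, 0.0575, 0.079) 7.5 -> [ 0.0356 -0.2447  0.0754] [ 1.000e-04 -3.000e-04 -3.921e-01]
```

The reel stands flat at (0.43,-0.17). Next I'll straddle the knob, allowing for the z offset (TCP about 0.064).

>>> move_arm(deltas=[0.003, -0.02, 0, 0, 0, -0.035, 1, 0.007, -0.05, 0, 0, 0, -0.08, 1, 0.012, -0.085, 0, 0, 0, -0.135, 1, 0.018, -0.12, 0, 0, 0, -0.19, 1, 0.023, -0.155, 0, 0, 0, -0.25, 1, 0.028, -0.19, 0, 0, 0, -0.305, 1, 0.033, -0.225, 0, 0, 0, -0.36, 1, 0.0356, -0.2447, 0, 0, 0, -0.392, 1, 0.0356, -0.2447, 0.03, 0, 0, -0.392, 1, 0.0356, -0.2447, 0.05, 0, 0, -0.392, 1, 0.0356, -0.2447, 0.05, 0, 0, -0.392, 1])

```text
t: 14.12
tool_pos: [0.5247, 0.0571, 0.1017]
orientation: [-3.135, -0.205, 0.009]
force: [0.3, 0.7, -0.1]
opening: 0.0925
gripper_force: 0.0
```

```bash
python3 -c "
from h import *
tipcheck(.527,.0575,7.5,.0465);plan([((.527,.0575,.064),7.5)])"
```

```text
tool [0.5247 0.0571 0.1017] open 0.0925 F [ 0.3  0.7 -0.1] gf 0.0
scene L 210 z hist [0, 0, 0, 0, 0, 0, 0, 38, 0, 0, 0, 0, 8, 16, 19, 19, 20, 20, 18, 9, 0, 0, 0, 0, 35] y 0.043 0.068
scene R 128 z hist [0, 0, 0, 0, 0, 0, 0, 19, 0, 0, 0, 0, 11, 16, 15, 14, 8, 8, 10, 7, 8, 3, 2, 0, 7] y -0.067 -0.044
top L 136 z hist [0, 0, 0, 0, 2, 2, 10, 43, 0, 0, 0, 0, 2, 9, 8, 9, 3, 0, 0, 0, 0, 0, 7, 7, 21] y 0.043 0.068
top R 123 z hist [0, 0, 0, 0, 2, 4, 10, 44, 1, 0, 0, 1, 5, 10, 9, 9, 7, 6, 6, 3, 4, 2, 0, 0, 0] y -0.062 -0.045
t 14.22 pos [0.5268 0.0571 0.1045] open 0.0927 F [0.2 0.  0.8] q [ 0.01  0.01  1.79 -0.    1.34  1.45]
(0.527, 0.0575, 0.064) 7.5 -> [ 0.0003 -0.0003  0.0405] [ 0.      0.0008 -0.0005]
```

Tips at ~0.127 with TCP 0.1045: the same offset. I'll descend and pinch.

>>> move_arm(deltas=[0, 0, 0.015, 0, 0, 0, 1, 0, 0, 0.03, 0, 0, 0, 1, 0, 0, 0.038, 0, 0, 0, 1, 0, 0, 0.04, 0, 0, 0, 0.6, 0, 0, 0.04, 0, 0, 0, 0.2, 0, 0, 0.04, 0, 0, 0, 0.1, 0, 0, 0.04, 0, 0, 0, 0.1, 0, 0, 0.04, 0, 0, 0, 0.1, 0, 0, 0.04, 0, 0, 0, 0.1, 0, 0, 0.04, 0, 0, 0, 0.1, 0, 0, 0.04, 0, 0, 0, 0.1, 0, 0, 0.04, 0, 0, 0, 0.1], squeeze=20)

```text
t: 15.72
tool_pos: [0.5275, 0.0549, 0.0647]
orientation: [3.131, 0.204, 0.001]
force: [1.7, -11.4, -0.5]
opening: 0.0235
gripper_force: 20.0
```

Run:
```python
from h import *
s=robot.read_state();print(s['t'],s['tool_pos'],s['opening'],s['gripper_force'],s['force'])
# arc in tool frame: tool x = fixture x, tool z = -up
for a in (5,10,15,20,25,30,35,40,45,50):
    r=np.radians(a);f=153*np.cos(r)-37*np.sin(r);u=153*np.sin(r)+37*np.cos(r);print(a,round((153-f)/1000,4),round((37-u)/1000,4))
```

```text
15.725 [0.52745167 0.05491784 0.06465712] 0.02348816477828928 19.99994069337845 [  1.69238175 -11.40171817  -0.46757954]
5 0.0038 -0.0132
10 0.0087 -0.026
15 0.0148 -0.0383
20 0.0219 -0.0501
25 0.03 -0.0612
30 0.039 -0.0715
35 0.0489 -0.0811
40 0.0596 -0.0897
45 0.071 -0.0974
50 0.083 -0.104
```

>>> move_arm(deltas=[0, 0.002, 0, 0, 0, 0, 0.1, 0, 0.0025, 0, 0, 0, 0, 0.1, 0.0018, 0.0025, -0.0065, 0, 0, 0, 0.1, 0.0038, 0.0025, -0.0132, 0, 0, 0, 0.1, 0.0062, 0.0025, -0.0195, 0, 0, 0, 0.1, 0.0087, 0.0025, -0.026, 0, 0, 0, 0.1, 0.0117, 0.0025, -0.0322, 0, 0, 0, 0.1, 0.0148, 0.0025, -0.0383, 0, 0, 0, 0.1, 0.0183, 0.0025, -0.0442, 0, 0, 0, 0.1, 0.0219, 0.0025, -0.0501, 0, 0, 0, 0.1, 0.0219, 0.0025, -0.0501, 0, 0, 0, 0.1, 0.0219, 0.0025, -0.0501, 0, 0, 0, 0.1])

```text
t: 17.23
tool_pos: [0.5491, 0.0579, 0.1146]
orientation: [-3.135, -0.205, -0.0]
force: [1.4, -1.1, -3.5]
opening: 0.0235
gripper_force: 20.0
```

```bash
cat >> h.py <<'E'
def lidang(yaw=7.5,hx=.086,ctr=None):
    # knob shut at ctr -> hinge = ctr + 153mm along x
    c=np.array([.527,.0555]) if ctr is None else ctr
    Rz=Rn.from_euler('z',yaw,degrees=True).as_matrix();h=np.r_[c,.067]+Rz@[.153,0,0]
    s=robot.read_state();print('tool',np.round(s['tool_pos'],4),np.round(Rn.from_rotvec(s['orientation']).as_euler('xyz',degrees=True),1),'open',round(s['opening'],4),'F',np.round(s['force'],1),'gf',round(s['gripper_force'],1),'t',s['t'])
    for cam in('scene','top'):
        im,d=robot.read_camera(cam);L=(cloud(cam,d)-h)@Rz;L=L[(d>0)&(abs(L[...,1])<.078)]
        rad=np.hypot(L[:,0],L[:,2]);L=L[(rad>.03)&(rad<.174)&(L[:,0]<-.0)&(L[:,2]>.012)&(abs(L[:,1])>.035)]
        ang=np.degrees(np.arctan2(L[:,2],-L[:,0])-np.arcsin(.007/np.hypot(L[:,0],L[:,2])))
        H,e=np.histogram(ang,np.arange(0,80,1));i=H.argmax();k=abs(ang-e[i]-.5)<3
        A=np.c_[-L[k,0],np.ones(k.sum())]; sl=np.polyfit(-L[k,0],L[k,2],1)
        print(cam,'lid',k.sum(),'median',np.median(ang[k]).round(2),'slope',np.degrees(np.arctan(sl[0])).round(2),'icpt mm',(sl[1]*1000).round(1))
E
python3 -c "
from h import *
lidang()"
```

```text
tool [0.5491 0.0579 0.1146] [-180.    -0.     7.5] open 0.0235 F [ 1.4 -1.1 -3.5] gf 20.0 t 17.225
scene lid 326 median 20.36 slope 18.73 icpt mm 10.2
top lid 385 median 19.44 slope 18.53 icpt mm 9.3
```

>>> move_arm(deltas=[0.0039, 0, -0.0056, 0, 0, 0, 0.1, 0.0081, 0, -0.0111, 0, 0, 0, 0.1, 0.0125, 0, -0.0163, 0, 0, 0, 0.1, 0.0171, 0, -0.0214, 0, 0, 0, 0.1, 0.022, 0, -0.0263, 0, 0, 0, 0.1, 0.027, 0, -0.031, 0, 0, 0, 0.1, 0.0322, 0, -0.0354, 0, 0, 0, 0.1, 0.0377, 0, -0.0396, 0, 0, 0, 0.1, 0.0433, 0, -0.0436, 0, 0, 0, 0.1, 0.0491, 0, -0.0473, 0, 0, 0, 0.1, 0.055, 0, -0.0508, 0, 0, 0, 0.1, 0.0611, 0, -0.0539, 0, 0, 0, 0.1])

```text
t: 18.82
tool_pos: [0.6099, 0.0663, 0.1688]
orientation: [-3.134, -0.206, 0.0]
force: [-2.8, 5.3, -3.3]
opening: 0.0237
gripper_force: 20.0
```

>>> move_arm(deltas=[0, 0, 0, 0, 0, 0, 0.1, 0, 0, 0, 0, 0, 0, 0.1, 0, 0, 0, 0, 0, 0, 0.1])

```text
t: 19.2
tool_pos: [0.6099, 0.0663, 0.1688]
orientation: [-3.134, -0.206, -0.0]
force: [-2.2, 5.2, -3.0]
opening: 0.0235
gripper_force: 20.0
```

```bash
python3 -c "
from h import *
lidang()
im,d=robot.read_camera('scene');save('s4.png',cv2.resize(im[110:270,190:350],None,fx=5,fy=3.75,interpolation=cv2.INTER_CUBIC))"
```

```text
tool [0.6099 0.0663 0.1688] [-180.    -0.     7.5] open 0.0235 F [-2.2  5.2 -3. ] gf 20.0 t 19.2
scene lid 66 median 48.21 slope 46.56 icpt mm 13.8
top lid 168 median 49.1 slope 47.17 icpt mm 15.5
```

View pics/s4.png

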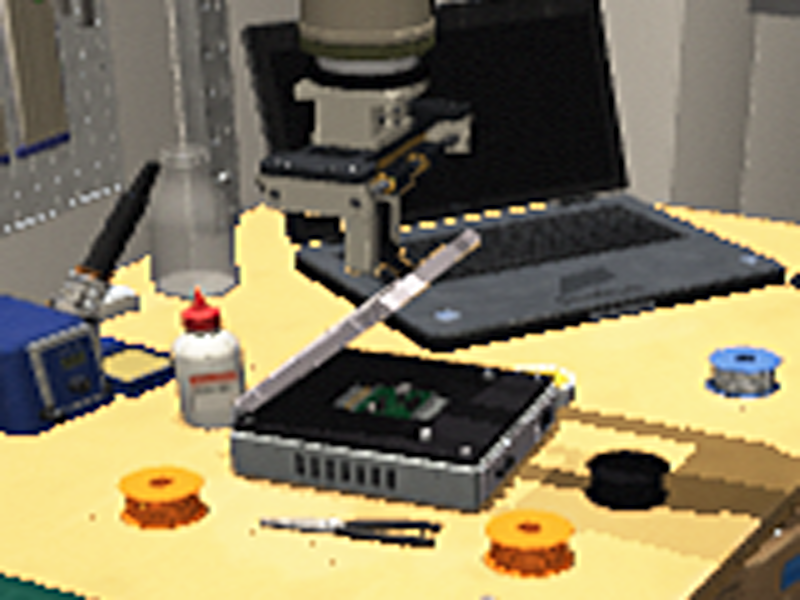

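The lid at (250..480, 400..235) is raised and held at the knob near (385,265). The bottle is untouched and the blue reel stands at (745,370). I'll check the angle better from the lid's side face.

Run:
```python
from h import *
m=robot.camera_model('scene');K,R,t=map(np.array,(m["K"],m["R"],m["t"]))
im,d=robot.read_camera('scene');P=cloud('scene',d)
for yaw in(7.0,7.7,8.4):
    Rz=Rn.from_euler('z',yaw,degrees=True).as_matrix();h=np.r_[.527,.0555,.067]+Rz@[.153,0,0];L=(P-h)@Rz
    k=(d>0)&(abs(L[...,1]-.08)<.007)&(L[...,2]>.015)&(L[...,2]<.16)&(L[...,0]<0)&(L[...,0]>-.15)
    v,u=np.nonzero(k)
    # rays through plane y_f=0.08
    D=(np.linalg.inv(K)@np.c_[u,v,np.ones(len(u))].T).T@R@Rz;c=(-R.T@t-h)@Rz
    q=c+D*((.08-c[1])/D[:,1])[:,None];q2=np.c_[-q[:,0],q[:,2]]
    w=np.linalg.svd(q2-q2.mean(0))[2][0];a=np.degrees(np.arctan(w[1]/w[0]))
    n=np.array([-np.sin(np.radians(a)),np.cos(np.radians(a))]);off=(q2@n)*1000;al=q2@np.array([n[1],-n[0]])
    print(yaw,len(q2),'angle',a.round(2),'offset pct',np.percentile(off,[3,50,97]).round(1),'reach mm',(al.max()*1000).round(1),'direct',np.degrees(np.median(np.arctan2(q2[:,1],q2[:,0]))).round(2))
```

```text
7.0 174 angle 47.68 offset pct [-4.6  2.1  8.5] reach mm 180.9 direct 49.08
7.7 170 angle 47.72 offset pct [-3.9  2.9  9.2] reach mm 180.5 direct 49.06
8.4 161 angle 47.88 offset pct [-3.4  3.3  9.7] reach mm 180.1 direct 49.32
```

```bash
cat > ang.py <<'E'
from h import *
m=robot.camera_model('scene');K,R,t=map(np.array,(m["K"],m["R"],m["t"]))
im,d=robot.read_camera('scene');g=cv2.GaussianBlur(im,(0,0),.7).astype(np.float32)
def samp(X):
    p=(X@R.T+t)@K.T;p=(p[...,:2]/p[...,2:]).astype(np.float32);return cv2.remap(g,p[...,0],p[...,1],cv2.INTER_LINEAR)
def run(th0,dx=0,dz=0,yaw=7.6):
    Rz=Rn.from_euler('z',yaw,degrees=True).as_matrix();h=np.r_[.527+dx,.0555,.067+dz]+Rz@[.153,0,0]
    al=np.linspace(.03,.16,60);of=np.arange(-.02,.0205,.0005);res=[]
    for th in np.arange(th0-5,th0+5.1,.25):
        r=np.radians(th);A,O=np.meshgrid(al,of)
        X=np.stack([-(A*np.cos(r)-O*np.sin(r)),np.full_like(A,.08),A*np.sin(r)+O*np.cos(r)],-1)@Rz.T+h
        S=samp(X).mean(1);G=np.abs(S[4:]-S[:-4]).sum(-1);o=of[2:-2]
        for n,k in(('up',o>.002),('lo',o<.002)): res.append((n,th,G[k].max(),o[k][G[k].argmax()]))
    for n in('up','lo'):
        b=sorted([x for x in res if x[0]==n],key=lambda x:-x[2])[:3];print(dx,dz,n,[(float(x[1]),round(float(x[2])),round(float(x[3])*1000,1)) for x in b])
run(50)
E
python3 ang.py
```

```text
0 0 up [(48.5, 75, 6.0), (48.25, 75, 6.5), (48.75, 75, 5.5)]
0 0 lo [(45.75, 64, -4.0), (45.5, 64, -3.5), (45.25, 64, -3.0)]
```

```bash
sed -i 's/^run(50)$//' ang.py
cat >> ang.py <<'E'
run(50)
g=cv2.GaussianBlur(np.load('scene1.npz')['im'],(0,0),.7).astype(np.float32);run(0)
E
python3 ang.py
python3 - <<'E'
from h import *
# plane fit of lid top face / frame from top camera, hinge-independent
im,d=robot.read_camera('top');P=cloud('top',d);Rz=Rn.from_euler('z',7.6,degrees=True).as_matrix();h=np.r_[.527,.0555,.067]+Rz@[.153,0,0];L=(P-h)@Rz
L=L[(d>0)&(abs(L[...,1])<.074)&(abs(L[...,1])>.03)]
a=np.radians(49);al=-L[:,0]*np.cos(a)+L[:,2]*np.sin(a);of=L[:,0]*np.sin(a)+L[:,2]*np.cos(a)
for lo,hi in((.02,.17),(.03,.15)):
  k=(al>lo)&(al<hi)&(abs(of-.007)<.008)
  for it in range(8):
    p=np.polyfit(al[k],of[k],1);r=of-np.polyval(p,al);k=(al>lo)&(al<hi)&(abs(r)<.004)
  print(k.sum(),49+np.degrees(np.arctan(p[0])),p[1]*1000,'at 100mm',np.polyval(p,.1)*1000)
E
```

```text
0 0 up [(48.5, 76, 6.0), (48.25, 75, 6.5), (48.75, 75, 5.5)]
0 0 lo [(45.75, 65, -4.0), (45.5, 65, -3.5), (45.25, 64, -3.0)]
0 0 up [(0.0, 98, 5.5), (0.25, 98, 5.5), (-0.75, 98, 7.0)]
0 0 lo [(0.5, 129, -17.0), (0.0, 129, -16.0), (0.25, 128, -16.5)]
140 47.87883781432998 9.564883960364265 at 100mm 7.6078370070859505
109 48.10570870995227 9.261734455191613 at 100mm 7.700774944548981
```

Both cameras give about 48.3°, the kinematics 50°. I'll raise it by about 1.2° and ease the side load.

>>> move_arm(deltas=[0.0015, -0.0006, -0.0008, 0, 0, 0, 0.1, 0.003, -0.001, -0.0015, 0, 0, 0, 0.1, 0.003, -0.001, -0.0015, 0, 0, 0, 0.1, 0.003, -0.001, -0.0015, 0, 0, 0, 0.1, 0.003, -0.001, -0.0015, 0, 0, 0, 0.1, 0.003, -0.001, -0.0015, 0, 0, 0, 0.1])

```text
t: 20.3
tool_pos: [0.6125, 0.0667, 0.1701]
orientation: [3.134, 0.205, 0.0]
force: [-2.5, -2.5, -2.5]
opening: 0.0234
gripper_force: 20.0
```

```bash
python3 ang.py | head -1; python3 -c "
from h import *
lidang()"
```

```text
0 0 up [(49.75, 74, 5.5), (50.0, 74, 5.0), (49.5, 74, 6.0)]
tool [0.6126 0.0668 0.1701] [180.   -0.    7.5] open 0.0235 F [-2.6 -2.5 -2.8] gf 20.0 t 20.35
scene lid 87 median 48.8 slope 46.72 icpt mm 16.7
top lid 156 median 50.13 slope 47.79 icpt mm 16.9
```

The estimates now bracket 50° and the hold is steady, so I'm handing in.

```bash
python3 -c "
from plant import robot
print(robot.close_job())"
```

```text
the job is handed in; nothing more can be done
None
```

The solder reel stands flat on the free bench at about (0.43, -0.17) m, and the arm is holding the lid by its knob at 50 degrees, give or take 1 to 2 degrees by camera and arm readings; I moved nothing else on purpose, and the job is handed in.

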